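# Put the grinder accessories back in their own trays

## Robot

A 7-joint arm with a two-finger parallel gripper is mounted at the origin on the work surface. World frame = base frame: x ahead of the robot, y to its left, z up, the work surface at z = 0. Lengths are in m, angles in rad, forces in N, time in s.
With the tool pointing down it reaches from about 0.35 to 0.9 m from the base axis. Payload 19.9 kg.
Tool frame: the origin (TCP) lies between the finger pads; the fingertips stand 19 mm ahead of it and the grasp point (between the pads) is the TCP; z points along the fingers, y is the line along which they close (so a half turn about z gives the same grasp; the last joint's range is limited). The gripper opens to 94 mm and grips with 3 to 60 N. Pads are 16 mm wide; open, the fingers measure 119 mm over their backs; the gripper's body (75 mm by 177 mm) begins 78 mm behind the grasp point.
Start: joints at [1.06, 0.417, -0.01, 1.614, 0.005, 1.111, -0.053], TCP at [0.283, -0.557, 0.224] pointing down, gripper open.
Joint ranges: [-2.81, 2.81], [-0.39, 2.02], [-1.27, 1.25], [0.06, 2.57], [-1.19, 4.33], [0.19, 2], [-2.82, 2.82]. Speed limits (rad/s): [1.89, 1.89, 2.39, 2.39, 3.01, 3.01, 3.01].

## Interface

Orientations are given as a 3x3 rotation matrix whose columns are the frame's x, y, z axes.
In Python, from rig import robot gives the robot as it stands. Calls block until the motion is done:
- robot.move_ptp(position, orientation): joint-space move of the TCP to a pose.
- robot.move_linear(position, velocity=0.15, frame=None, threshold=None): straight line of the TCP; frame=None keeps the orientation; velocity is the mean speed in m/s. With threshold (N) it stops when the force on the tool has changed by that much, and returns True; else False.
- robot.goto_joints(angles): joint-space move.
- robot.gripper_to(opening): finger opening in m; the grip force is fixed at half the most; returns when the fingers have stopped.
- robot.pause(seconds).
- robot.ik(position, orientation): joint angles nearest the present ones, or None.
- robot.get_state(): the state.
- robot.grab_frame(name): name is "scene" or "top" or "wrist"; returns the picture (400x640x3 uint8, red, green, blue); there is no depth.
- robot.camera_info(name): a dict with "fx", "fy", "cx", "cy" (pixels), "rvec" (rotation vector, rad) and "tvec" (3), from world to camera coordinates, as OpenCV has them. Camera axes: x right, y down, z forward; pixel columns grow to the right and rows downward; lengths in m; the calibration is good to about 2 mm. A picture is of the moment at which its call begins: read the wrist's pose just before it. camera_info takes no time and is no camera call; for the wrist camera it gives the pose at the moment of the call.
A pose or a line that the arm cannot do raises robot.PlanningError and nothing moves.
- robot.sign_off(): hands the job in; it is judged then, once.
The state is a dict: "time": time; "qpos": joint angles; "joint_vel": joint speeds; "effort": joint torques, N m; "ee_pos": TCP position; "tool_rot": TCP orientation; "force": force on the tool from outside, world axes, zero at the start; "moment": the same for the moment, N m; "opening": finger opening in m; "grasp_force": force on a finger pad.
Only numpy, scipy, OpenCV 4.12 (cv2) and the standard library are available. Lean on these libraries where they do the work, as an engineer would, in place of code of your own. Each camera call takes 0.05 s, during which the arm holds its last target. There are 200 camera calls.

## Task

The three machine accessories were put away in one another's trays. Put each where it belongs, standing upright in the middle of its tray: the drill chuck in the round dish, the blade arbor in the square tray and the grinding stone in the oblong tray; the empty cork pad is free for parking one on the way. Set them down gently, never tip or drop them, and leave the tin, the grinding wheel and the wrench where they lie.

Things in the scene. Friction and masses are not known exactly. Their poses are not given: they have to be found in the camera images.
- chuck_mid (a point): steel drill chuck, standing jaws down: a round steel body 44 mm in diameter (47 mm over the toothed ring near its foot) and 62 mm high, with a dark 16 mm shank standing up from its middle; 90 mm tall in all, about 0.4 kg. Origin: on its axis, half-way up (45 mm above its underside, where the body is a plain 44 mm cylinder); z up along the axis
- arbor_mid (a point): blade arbor, standing on its flange: a flat steel disc 54 mm in diameter and 6 mm thick at the bottom, above it a dark steel hub 28 mm in diameter reaching to 52 mm height (a thin 40 mm collar on its lowest 4 mm), then a hexagon nut and a 12 mm threaded end; 80 mm tall in all, about 0.3 kg. Origin: on its axis, half-way up (40 mm above its underside, on the hub); z up along the axis
- stone_mid (a point): grinding stone: a plain rough grey cylinder 42 mm in diameter with a domed top and no shank, 70 mm tall in all (the straight side reaches to 54 mm), about 0.18 kg. Origin: on its axis, half-way up (35 mm above its underside); z up along the axis
- dish_floor (a point): round steel dish, 96 mm in diameter outside and 88 mm inside, rim 14 mm above the bench. It is fixed to the bench. Origin: centre of its inner floor, 5 mm above the bench; z up
- square_tray_floor (a point): square wooden tray, 96 mm by 96 mm outside and 86 mm inside, rim 14 mm above the bench. It is fixed to the bench. Origin: centre of its inner floor, 5 mm above the bench; z up, x and y along its sides
- oblong_tray_floor (a point): oblong grey plastic tray, 92 mm by 130 mm outside, 82 mm by 120 mm inside, rim 14 mm above the bench. It is fixed to the bench. Origin: centre of its inner floor, 5 mm above the bench; z up, y along its long side
- pad_top (a point): flat square cork pad without a rim, 95 mm by 95 mm, 4 mm thick, empty at the start and fixed to the bench: the free spot. Origin: centre of its top, 4 mm above the bench; z up
- tin: bystander: low black tin with a dark lid, 64 mm in diameter, 40 mm high, loose. Origin: centre of its underside
- wheel: bystander: grey grinding wheel lying flat, 100 mm in diameter, 20 mm thick, with a 17 mm bore, loose. Origin: centre of its underside
- wrench: bystander: steel combination wrench about 160 mm long, lying flat, loose. Origin: near the middle of its length, at its underside; x along its length
There are look-alikes about, which are no part of the job. What is shaped like the part that bears dish_floor but turquoise is not meant.

How it is judged:
By the outcome, as a careful person would: the job done as asked, in the order asked, and still so for the second after the job is handed in, with the robot touching nothing.
It also fails if it takes over 114 s, if anything falls off the work surface, if the arm or the gripper's body presses on something with over 40 N, if the wrist force passes 120 N, or if a joint passes its speed limit or range.

## Working session

There is one attempt and no reset: what is moved stays moved. The work goes in short steps, each a Python script; the robot and the scene stay as the last script left them, time stands still between calls to the robot, and variables do not carry over. Pictures are saved under pics/ and viewed, at most 14 in all, crops included, and the job is handed in when it is done.

```bash
ls; mkdir -p pics; python3 - <<'E'
from rig import robot
import cv2,numpy as np
for n in("scene","top"):
    f=robot.grab_frame(n); cv2.imwrite(f"pics/{n}0.png",f[:,:,::-1]); i=robot.camera_info(n)
    R=cv2.Rodrigues(np.array(i["rvec"]))[0]; print(n,i["fx"],i["cx"],i["cy"],"cam pos",-R.T@np.array(i["tvec"]),R[2])
s=robot.get_state();print(s["time"],s["opening"],s["ee_pos"],s["tool_rot"])
E
```

```text
pics
scene 412.62163697408107 321.4273681807716 201.46850724027883 cam pos [1.25146426 0.06167095 0.92204875] [-0.58254326 -0.04384952 -0.81161603]
top 458.180162455648 317.0741308596591 197.6303811439771 cam pos [ 0.42287095 -0.01682507  1.19094927] [ 0.15471421  0.02433556 -0.9876595 ]
0.1 0.0941838609927094 [ 0.2827939  -0.55700468  0.22389531] [[ 8.91660730e-01  4.52703917e-01 -5.53207342e-04]
 [ 4.52704250e-01 -8.91660229e-01  9.47375668e-04]
 [-6.43923098e-05 -1.09517700e-03 -9.99999398e-01]]
```

View pics/top0.png

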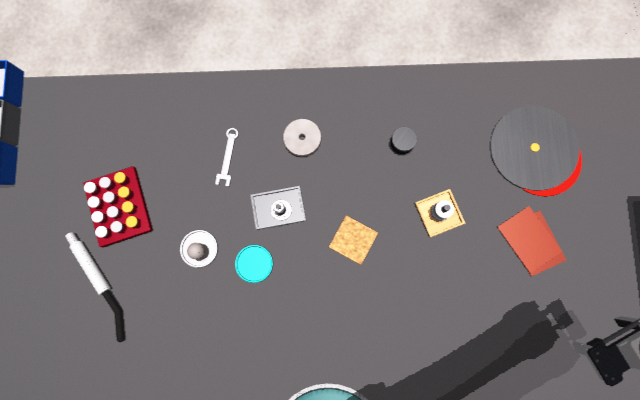

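View pics/scene0.png

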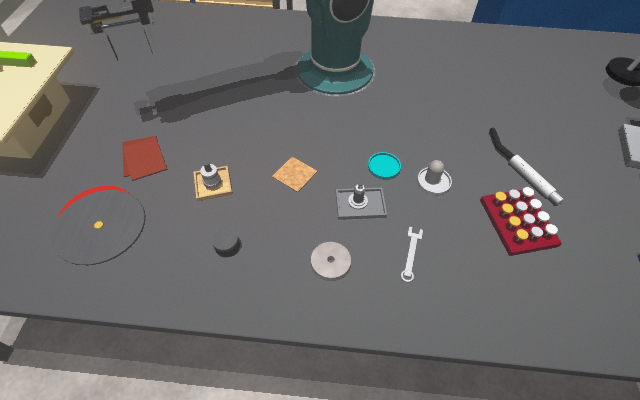

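Top view: the stone (198,250) is in the white/steel dish (198,248), with the turquoise look-alike at (254,263). A part with a flange (281,209) is in the oblong tray (278,207), and another (444,210) is in the square tray (440,212). The cork pad (353,240) is empty. Candidates: dish (198,248) or turquoise (254,263), so the steel one. For chuck and arbor it's (444,210) or (281,209), so I'll check a close crop.

```bash
cat > h.py <<'E'
import cv2,numpy as np
def ray(i,px):
    K=np.array([[i["fx"],0,i["cx"]],[0,i["fy"],i["cy"]],[0,0,1.]])
    R=cv2.Rodrigues(np.array(i["rvec"],float))[0]
    return -R.T@np.array(i["tvec"],float),R.T@np.linalg.solve(K,[px[0],px[1],1.])
def onplane(i,px,z):
    o,d=ray(i,px); return o+d*(z-o[2])/d[2]
def poly(i,c,z): return np.array([onplane(i,p,z)[:2] for p in np.reshape(c,(-1,2))])
E
python3 - <<'E'
import cv2,numpy as np
from h import *
from rig import robot
t=cv2.imread("pics/top0.png");s=cv2.imread("pics/scene0.png")
r=lambda im,x,y,w=45:cv2.resize(im[y-30:y+30,x-40:x+40],(400,300),interpolation=cv2.INTER_CUBIC)
cv2.imwrite("pics/crop.png",np.vstack([np.hstack([r(s,212,178),r(s,360,200)]),np.hstack([r(t,440,212),r(t,278,207)])]))
i=robot.camera_info("top")
hsv=cv2.cvtColor(t,cv2.COLOR_BGR2HSV)
def show(n,roi,m,z):
    x0,y0,x1,y1=roi; mm=np.zeros(m.shape[:2],np.uint8); mm[y0:y1,x0:x1]=m[y0:y1,x0:x1]
    cs=cv2.findContours(mm,cv2.RETR_EXTERNAL,cv2.CHAIN_APPROX_NONE)[0]; c=max(cs,key=cv2.contourArea)
    P=poly(i,c,z); (a,b,ang)=cv2.minAreaRect((P*1000).astype(np.float32)); print(n,np.round(a),np.round(b),round(ang,1),"circ",np.round(cv2.minEnclosingCircle((P*1000).astype(np.float32))[1]*2))
orange=cv2.inRange(hsv,(8,90,90),(30,255,255)); bright=cv2.inRange(hsv,(0,0,120),(180,80,255))
grey=cv2.inRange(hsv,(0,0,88),(180,60,255))
show("square",(405,180,475,245),orange,.014)
show("pad",(320,205,390,275),orange,.004)
show("dish",(170,220,228,275),bright,.014)
show("oblong",(240,178,315,235),grey,.014)
print(hsv[228,300],hsv[240,300])
print("items approx", onplane(i,(444,210),.06),onplane(i,(281,209),.01),onplane(i,(196,251),.04))
E
```

```text
square [ 560. -301.] [97. 99.] 20.0 circ 134.0
pad [497. -78.] [96. 96.] 59.9 circ 130.0
dish [484. 322.] [97. 98.] 44.7 circ 102.0
oblong [589. 118.] [195. 147.] 88.6 circ 245.0
[165  13 118] [158   9 116]
items approx [ 0.56086226 -0.30172214  0.06      ] [0.58036724 0.10692559 0.01      ] [0.47529641 0.31922735 0.04      ]
```

View pics/crop.png

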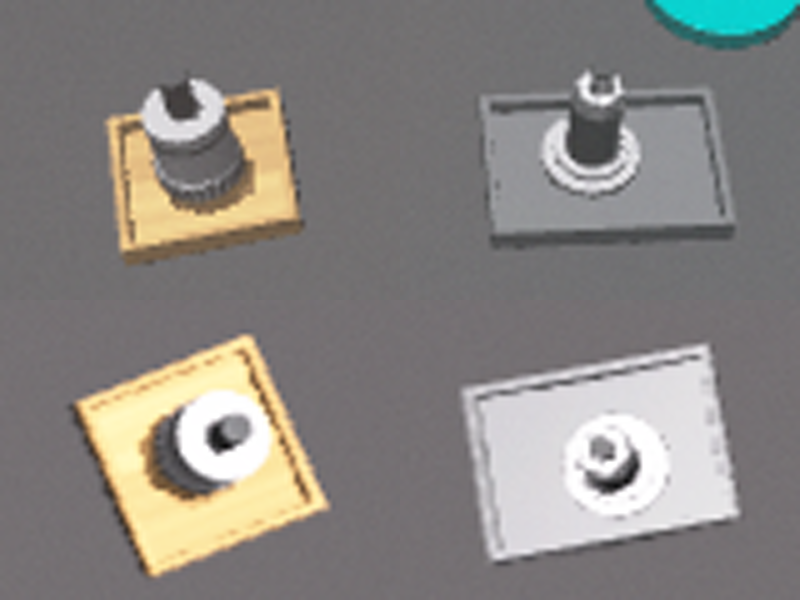

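Top-left and bottom-left show the chuck (toothed ring, thick body) in the square tray. The right side shows the arbor (flange and slim hub) in the oblong tray. Plan: chuck → pad, arbor → square, stone → oblong, chuck → dish. First I'll go above the chuck and take one close look.

```bash
cat >> h.py <<'E'
def rot(p):
    a=np.arctan2(p[1],p[0]); c,s=np.cos(a),np.sin(a)
    return np.array([[-s,c,0],[c,s,0],[0,0,-1.]])
def above(robot,p,z): robot.move_ptp([p[0],p[1],z],rot(p))
def snap(robot,n):
    i=robot.camera_info("wrist"); f=robot.grab_frame("wrist")[:,:,::-1].copy(); cv2.imwrite(f"pics/{n}.png",f)
    np.save(f"pics/{n}.npy",i,allow_pickle=True); return i,f
E
python3 - <<'E'
from h import *
from rig import robot
i=robot.camera_info("top")
print("oblong",[np.round(onplane(i,(238+(x-400)/5,177+(y-300)/5),.014)[:2],3) for x,y in((463,388),(710,345),(740,517),(492,563))])
above(robot,(.56,-.301),.25)
i,f=snap(robot,"w0"); s=robot.get_state(); print(s["time"],s["qpos"],s["ee_pos"])
o,d=ray(i,(320,200));print(o,d/np.linalg.norm(d),i["fx"])
E
```

```text
oblong [array([0.62 , 0.186]), array([0.639, 0.056]), array([0.548, 0.042]), array([0.528, 0.171])]
1.5583 [ 0.62895994  0.4271373  -0.24634642  1.54968638  0.11025119  1.17862733
 -0.13450599] [ 0.55902259 -0.30275104  0.24984472]
[ 0.59677323 -0.23229429  0.41106899] [-0.12425145 -0.2516126  -0.95981908] 283.33545516478637
```

View pics/w0.png

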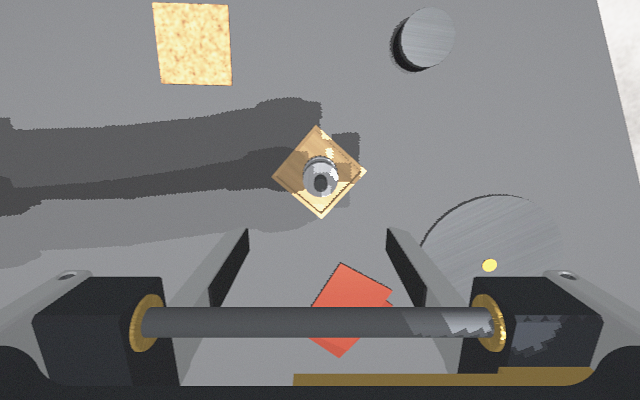

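The wrist view shows the square tray with corners near (317,125), (365,172), (321,217) and (272,175). The chuck's shank top is at (320,182).

```bash
python3 - <<'E'
from h import *
from rig import robot
i=np.load("pics/w0.npy",allow_pickle=True).item(); f=cv2.imread("pics/w0.png")
print("tray",np.mean([onplane(i,p,.014) for p in((317,125),(365,172),(321,217),(272,175))],0))
print("shank",onplane(i,(320,182),.095))
t=robot.camera_info("top"); 
for z,px in((.067,(438+0,210)),):pass
# top view: body top ring centre and shank top from crop
g=lambda x,y,x0,y0:(x0-40+x/5,y0-30+y/5)
print("top: body",onplane(t,g(222,138,440,212),.067),"shank",onplane(t,g(234,131,440,212),.095))
cv2.imwrite("pics/w0c.png",cv2.resize(f[120:225,260:380],(720,630))[:600])
print(robot.get_state()["ee_pos"])
E
```

```text
tray [ 0.56253148 -0.30069471  0.014     ]
shank [ 0.56598071 -0.29629265  0.095     ]
top: body [ 0.56097138 -0.30099661  0.067     ] shank [ 0.56075883 -0.29983622  0.095     ]
[ 0.55902259 -0.30275104  0.24984472]
```

View pics/w0c.png

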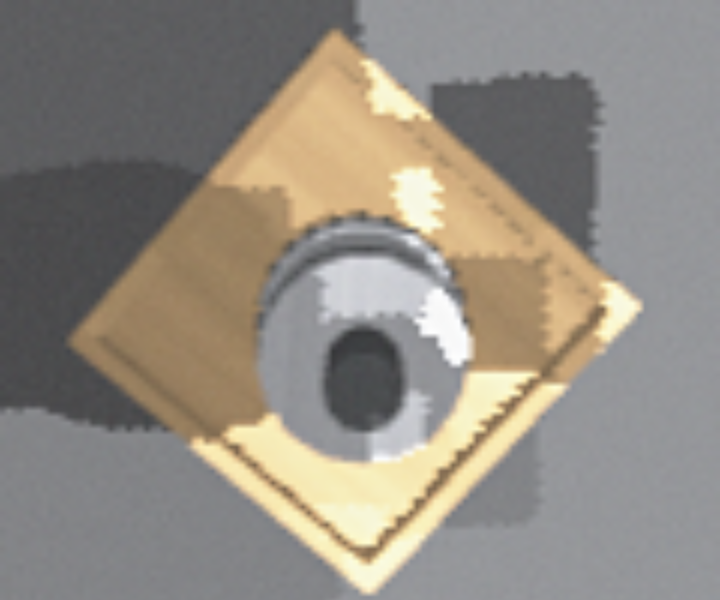

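```bash
cat >> h.py <<'E'
def pick(robot,p,zt):
    above(robot,p,.20); robot.move_linear([p[0],p[1],zt],.1)
    s=robot.get_state(); print("at",np.round(s["ee_pos"],4),"F",np.round(s["force"],1))
    robot.gripper_to(0.0); s=robot.get_state(); print("open",s["opening"],"gf",s["grasp_force"],"t",s["time"])
    robot.move_linear([p[0],p[1],zt+.02],.05); robot.move_linear([p[0],p[1],.20],.15); print("held",robot.get_state()["opening"])
def place(robot,p,zt):
    above(robot,p,.20); robot.pause(.2); e=np.array(robot.get_state()["ee_pos"]); print("err",e[:2]-p[:2])
    q=2*np.array(p[:2])-e[:2]  # cancel steady offset
    robot.move_linear([*q,zt+.012],.1); robot.pause(.3)
    hit=robot.move_linear([*q,zt-.004],.02,threshold=4); s=robot.get_state(); print("hit",hit,np.round(s["ee_pos"],4),np.round(s["force"],1))
    robot.gripper_to(.09); robot.pause(.2); robot.move_linear([*q,zt+.03],.06); robot.move_linear([*q,.22],.2)
    s=robot.get_state(); print("done t",s["time"],"open",s["opening"])
E
python3 - <<'E'
from h import *
from rig import robot
i=np.load("pics/w0.npy",allow_pickle=True).item()
a=onplane(i,(320.5,179.5),.067)[:2];b=onplane(i,(320.7,184.5),.095)[:2];print(a,b)
p=np.mean([a,b,(.561,-.3005)],0);print(p)
pick(robot,p,.050)
E
```

```text
[ 0.56529755 -0.29946355] [ 0.56530097 -0.29925221]
[ 0.56386617 -0.29973859]
at [ 0.5642 -0.2999  0.0506] F [-0.  -0.1 -0.3]
open 0.04364218340119086 gf 29.99442458152771 t 4.35
held 0.043292378086798165
```

```bash
python3 - <<'E'
from h import *
from rig import robot
place(robot,(.497,-.078),.0495)
above(robot,(.583,.114),.25); robot.pause(.3)
i,f=snap(robot,"w1"); cv2.imwrite("pics/w1c.png",cv2.resize(f[0:240,160:480],(800,600)))
E
```

```text
err [ 0.00022785 -0.00084398]
hit True [ 0.4968 -0.0772  0.0488] [ 1.3 -0.2  4.6]
done t 12.0667 open 0.09034543299642385
```

View pics/w1c.png

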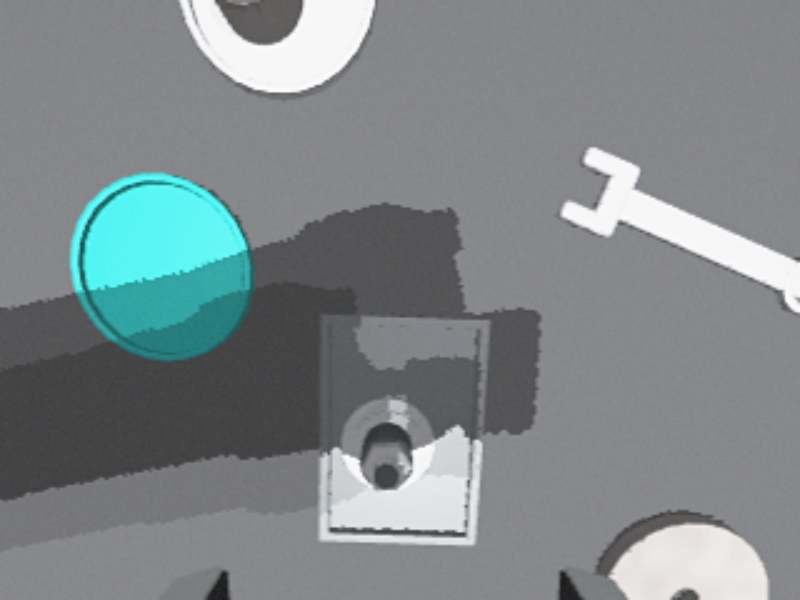

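The oblong tray's corners in the crop are (321,316), (490,321), (474,545) and (319,541). The flange centre is about (388,443) and the thread top is at (386,476).

```bash
python3 - <<'E'
from h import *
from rig import robot
i=np.load("pics/w1.npy",allow_pickle=True).item()
g=lambda x,y:(160+x/2.5,y/2.5)
P=[onplane(i,g(*p),.014)[:2] for p in((321,316),(490,321),(474,545),(319,541))]
print("tray",np.mean(P,0),np.diff(P+P[:1],axis=0),[np.linalg.norm(v) for v in np.diff(P+P[:1],axis=0)])
a=onplane(i,g(388,443),.011)[:2];b=onplane(i,g(386,476),.085)[:2]
t=robot.camera_info("top");c=onplane(t,(278-40+616/5-80,207-30+(465-300)/5),.011)[:2];print(a,b,c)
p=(a+b)/2; p=.7*p+.3*c; print(p)
if np.ptp([a,b,c],axis=0).max()<.008: pick(robot,p,.045); place(robot,(.561,-.3008),.045)
E
```

```text
tray [0.58690677 0.11614757] [[ 0.09082386  0.01498636]
 [ 0.0202008  -0.12801529]
 [-0.09096434 -0.01511833]
 [-0.02006032  0.12814726]] [np.float64(0.09205196721661356), np.float64(0.1295993347387687), np.float64(0.09221211615931561), np.float64(0.129707887781619)]
[0.58060829 0.10998229] [0.58022331 0.10921852] [0.57759669 0.10632487]
[0.57957007 0.10861774]
at [0.5799 0.1086 0.0455] F [0.1 0.2 0.3]
open 0.027491905362177226 gf 29.999876618385315 t 16.275
held 0.027434193557692277
err [0.00045093 0.00100172]
hit True [ 0.5604 -0.3018  0.0447] [1.2 0.4 3.5]
done t 24.8667 open 0.09025228078354643
```

```bash
python3 - <<'E'
from h import *
from rig import robot
above(robot,(.483,.32),.25); robot.pause(.3)
i,f=snap(robot,"w2"); cv2.imwrite("pics/w2c.png",cv2.resize(f[90:240,220:420],(800,600)))
E
```

```text
(no output)
```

View pics/w2c.png

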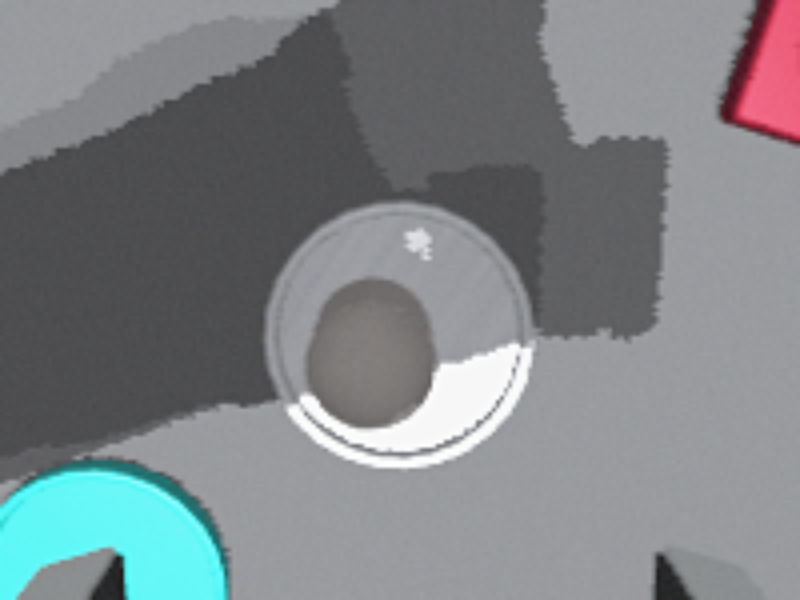

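The crop shows the dish spanning x 265–533 and y 200–468, so its centre is (399,334). The stone's base centre is about (371,336) and its shoulder centre about (371,362).

```bash
python3 - <<'E'
from h import *
from rig import robot
i=np.load("pics/w2.npy",allow_pickle=True).item()
g=lambda x,y:(220+x/4,90+y/4)
print("dish",onplane(i,g(399,334),.014)[:2],"diam",np.linalg.norm(onplane(i,g(265,334),.014)-onplane(i,g(533,334),.014)))
a=onplane(i,g(371,336),.005)[:2];b=onplane(i,g(371,362),.059)[:2]
t=robot.camera_info("top");c=onplane(t,(196,251),.045)[:2];print(a,b,c)
p=(a+b)/2; p=.7*p+.3*c; print(p)
if np.ptp([a,b,c],axis=0).max()<.008: pick(robot,p,.040); place(robot,(.5855,.1152),.040)
E
```

```text
dish [0.48416402 0.32477215] diam 0.09530903882538554
[0.47711626 0.31713257] [0.47657515 0.31934584] [0.47506866 0.31776746]
[0.47631259 0.31809768]
at [0.4766 0.3182 0.0405] F [-0.4 -0.4  0.4]
open 0.04173385792319304 gf 29.999894499778748 t 30.325
held 0.04160545274405209
err [-0.00037784  0.00123396]
hit True [0.5858 0.1139 0.0398] [ 0.7 -0.3  3.8]
done t 38.25 open 0.09006600243427407
```

```bash
python3 - <<'E'
from h import *
from rig import robot
pick(robot,(.497,-.0775),.0495); place(robot,(.484,.3235),.0505)
above(robot,(.42,-.25),.35); robot.pause(.3)
T=robot.grab_frame("top")[:,:,::-1].copy();cv2.imwrite("pics/top1.png",T)
c=lambda x,y:cv2.resize(T[y-30:y+30,x-40:x+40],(400,300),interpolation=cv2.INTER_CUBIC)
cv2.imwrite("pics/f.png",np.vstack([np.hstack([c(198,248),c(440,212)]),np.hstack([c(278,207),cv2.resize(T,(400,300))])]))
E
```

```text
at [ 0.4973 -0.0776  0.0499] F [-0.9  1.   0.1]
open 0.043233766092390505 gf 29.998419284820557 t 41.5417
held 0.043749692400585745
err [ 0.00056273 -0.00090584]
hit True [0.4833 0.3243 0.0503] [-0.5 -0.3  4.9]
done t 49.7833 open 0.08998295144447441
```

View pics/f.png

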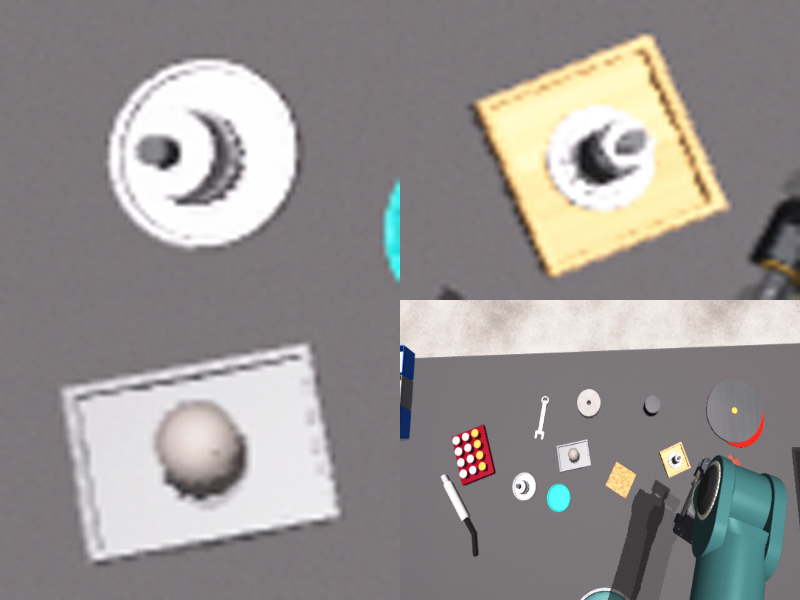

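The picture shows the chuck in the dish, the arbor in the square tray and the stone in the oblong tray, all upright. The bystanders haven't moved. I'll check the stone's centring numerically.

```bash
python3 - <<'E'
from h import *
from rig import robot
t=robot.camera_info("top"); g=lambda x,y:(238+x/5,177+(y-300)/5)
print("tray",np.mean([onplane(t,g(*p),.014) for p in((62,388),(308,345),(340,515),(92,562))],0))
print("stone shoulder",onplane(t,g(199,443),.059))
h=lambda x,y:(158+x/5,218+y/5)
print("dish",onplane(t,h(203,153),.014),"shank",onplane(t,h(152,150),.095))
k=lambda x,y:(400+(x-400)/5,182+y/5)
print("arbor flange",onplane(t,k(601,158),.011),"tray",np.mean([onplane(t,k(*p),.014) for p in((475,102),(652,35),(728,208),(552,276))],0))
E
```

```text
tray [0.58423104 0.114067   0.014     ]
stone shoulder [0.58261078 0.10972755 0.059     ]
dish [0.48247272 0.32019013 0.014     ] shank [0.48037669 0.32168165 0.095     ]
arbor flange [ 0.55776311 -0.30375966  0.011     ] tray [ 0.55913496 -0.30345186  0.014     ]
```

```bash
python3 -c "
from rig import robot
print(robot.sign_off(), robot.get_state()['time'])"
```

```text
the job is handed in; nothing more can be done
the job is handed in; nothing more can be done
```

The job is handed in: the chuck is in the round dish, the arbor in the square tray and the stone in the oblong tray, all upright and within about 5 mm of centre in the final top picture, after about 50 s of robot time.

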